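# Park the microscope objectives by height

## Robot

A 6-joint arm with a two-finger parallel gripper is mounted at the origin on the work surface. World frame = base frame: x ahead of the robot, y to its left, z up, the work surface at z = 0. Lengths are in m, angles in rad, forces in N, time in s.
With the tool pointing down it reaches from about 0.25 to 0.85 m from the base axis. Payload 12.5 kg.
Tool frame: the origin (TCP) lies midway between the tips of the shut fingers; the grasp point (between the pads) lies 19 mm behind it (env.pinch_z is the z of the grasp point in the tool frame, in m); z points along the fingers, y is the line along which they close (so a half turn about z gives the same grasp; the last joint's range is limited). The gripper opens to 93 mm and grips with 3 to 60 N. Pads are 15 mm wide; open, the fingers measure 128 mm over their backs; the gripper's body (75 mm by 188 mm) begins 65 mm behind the grasp point.
Start: joints at [1.173, 0.351, 1.652, -0, 1.139, -0.085], TCP at [0.169, 0.523, 0.183] pointing down, gripper open.
Joint ranges: [-2.75, 2.75], [-0.79, 2.1], [0.01, 2.65], [-1.57, 4.71], [0.07, 3.14], [-2.87, 2.87]. Speed limits (rad/s): [2.22, 2.22, 2.79, 3.14, 3.14, 3.14].

## Interface

Orientations are given as a unit quaternion [w, x, y, z].
In Python, from cell import env gives the robot as it stands. The module is installed in compiled form; this text tells all that it offers.
- The arm moves only by the tool carry_out, never from a script. Its argument "deltas" is one flat list of numbers, 7 for each row, row after row: the opening, from -1 (shut) to 1 (fully open), then the shift along the tool's x, y, z in cm, then the turn, a rotation vector about the tool's x, y, z in degrees. A call has 1 to 5 rows; each row shifts and turns the commanded pose from where the row before left it, along the tool's axes as they then stand; what a row does not reach is not made up. A row lasts 1/12 s, in which the tool goes at most 41.7 mm and 7.16 degrees, less where a joint would pass 70% of its speed; a pose out of reach is approached as far as the arm can. A call with a gripper value outside its range is refused whole. The fingers move at their own pace and stop on an object; "force" is the grip in N (left out, the last holds). Time passes only in rows, so rows that do not move let the fingers close. It gives the time, the measured TCP pose, the force, the opening and the grip force at its end, in the units of the state.
- env.sense(): the state, without advancing time (a new reading comes with each control period).
- env.capture(name): name is "scene" or "top" or "wrist"; returns a dict with "image" (400x640x3 uint8, red, green, blue), "range_z" (400x640 float32, m along the optical axis (not along the pixel's ray), 0 where there is no reading), "K" (3x3 intrinsics, pixels), "D" ([k1, k2, p1, p2, k3] as OpenCV has them; the pictures are not rectified), "T" (4x4, takes a point from camera to world coordinates). Camera axes: x right, y down, z forward; pixel columns grow to the right and rows downward; lengths in m; the calibration is good to about 2 mm. A picture is of the moment at which its call begins.
- env.close_job(): hands the job in; it is judged then, once.
The state is a dict: "t": time; "joint_positions": joint angles; "qvel": joint speeds; "joint_efforts": joint torques, N m; "eef_pos": TCP position; "orientation": TCP orientation; "ft_force": force on the tool from outside, world axes, zero at the start; "torque": the same for the moment, N m; "opening": finger opening in m; "grasp_force": force on a finger pad.
Only numpy, scipy, OpenCV 4.12 (cv2) and the standard library are available. Lean on these libraries where they do the work, as an engineer would, in place of code of your own. Each camera call takes 0.05 s, during which the arm holds its last target. There are 200 camera calls.

## Task

Line up the four microscope objectives in order of height on the white parking strip, one standing upright on each black pad: the shortest on the pad next to the green end block, then taller and taller, the tallest next to the grey block. Set each one well centred on its pad, and do not drop them or let any fall over; let go of everything at the end.

Things in the scene. Friction and masses are not known exactly. Their poses are not given: they have to be found in the camera images.
- obj_red: Loose microscope objective, a round bright-metal barrel 40 mm tall with a red colour band 12 mm wide round the shoulder below its nose (seen from above as a ring round the bright nose). It stands upright, glass nose up, on a flat foot 30 mm across; straight barrel 32 mm across from 6 mm to 29 mm above the foot, then a cone to a 16 mm nose. About 70 g. Origin: centre of the foot; z up along the barrel.
- obj_yellow: Loose microscope objective, a round bright-metal barrel 52 mm tall with a yellow colour band 12 mm wide round the shoulder below its nose (seen from above as a ring round the bright nose). It stands upright, glass nose up, on a flat foot 30 mm across; straight barrel 32 mm across from 6 mm to 41 mm above the foot, then a cone to a 16 mm nose. About 90 g. Origin: centre of the foot; z up along the barrel.
- obj_blue: Loose microscope objective, a round bright-metal barrel 64 mm tall with a blue colour band 12 mm wide round the shoulder below its nose (seen from above as a ring round the bright nose). It stands upright, glass nose up, on a flat foot 30 mm across; straight barrel 32 mm across from 6 mm to 53 mm above the foot, then a cone to a 16 mm nose. About 110 g. Origin: centre of the foot; z up along the barrel.
- obj_black: Loose microscope objective, a round bright-metal barrel 76 mm tall with a black colour band 12 mm wide round the shoulder below its nose (seen from above as a ring round the bright nose). It stands upright, glass nose up, on a flat foot 30 mm across; straight barrel 32 mm across from 6 mm to 65 mm above the foot, then a cone to a 16 mm nose. About 140 g. Origin: centre of the foot; z up along the barrel.
- pad_a: Round black rubber pad, 48 mm across, 2 mm thick, fixed on the white strip (a flat fixed bar 64 x 370 mm, 5 mm thick, lying across in front of the robot, turned up to 15 degrees). Four alike lie in one straight row, 70 mm apart; this is number 1 of the row counted from the robot's left (+y). Origin: centre of its underside, 5 mm above the table (its top is at 7 mm); y runs along the row to the robot's left, x across it.
- pad_b: Round black rubber pad, 48 mm across, 2 mm thick, fixed on the white strip (a flat fixed bar 64 x 370 mm, 5 mm thick, lying across in front of the robot, turned up to 15 degrees). Four alike lie in one straight row, 70 mm apart; this is number 2 of the row counted from the robot's left (+y). Origin: centre of its underside, 5 mm above the table (its top is at 7 mm); y runs along the row to the robot's left, x across it.
- pad_c: Round black rubber pad, 48 mm across, 2 mm thick, fixed on the white strip (a flat fixed bar 64 x 370 mm, 5 mm thick, lying across in front of the robot, turned up to 15 degrees). Four alike lie in one straight row, 70 mm apart; this is number 3 of the row counted from the robot's left (+y). Origin: centre of its underside, 5 mm above the table (its top is at 7 mm); y runs along the row to the robot's left, x across it.
- pad_d: Round black rubber pad, 48 mm across, 2 mm thick, fixed on the white strip (a flat fixed bar 64 x 370 mm, 5 mm thick, lying across in front of the robot, turned up to 15 degrees). Four alike lie in one straight row, 70 mm apart; this is number 4 of the row counted from the robot's left (+y). Origin: centre of its underside, 5 mm above the table (its top is at 7 mm); y runs along the row to the robot's left, x across it.
- end_green: Green end block fixed on one end of the white strip, at either end: 56 mm across the strip, 24 mm along it, 20 mm tall. Its centre is 55 mm from the centre of the nearest pad. Origin: centre of its underside, 5 mm above the table. The other end has a like block in grey.

How it is judged:
At the end, for the whole second after the job is handed in: Counted from the green end block the pads carry the red (40 mm), yellow (52 mm), blue (64 mm) and black (76 mm) banded objective, each within 12 mm of its pad's centre, resting on it, upright within 0.1 rad and at rest (((horizontal distance between end_green and pad_a below 0.1 m and horizontal distance between obj_red and pad_a below 0.012 m and z of obj_red in the frame of pad_a between -0.002 and 0.006 m and horizontal distance between obj_yellow and pad_b below 0.012 m and z of obj_yellow in the frame of pad_b between -0.002 and 0.006 m and horizontal distance between obj_blue and pad_c below 0.012 m and z of obj_blue in the frame of pad_c between -0.002 and 0.006 m and horizontal distance between obj_black and pad_d below 0.012 m and z of obj_black in the frame of pad_d between -0.002 and 0.006 m) or (horizontal distance between end_green and pad_d below 0.1 m and horizontal distance between obj_red and pad_d below 0.012 m and z of obj_red in the frame of pad_d between -0.002 and 0.006 m and horizontal distance between obj_yellow and pad_c below 0.012 m and z of obj_yellow in the frame of pad_c between -0.002 and 0.006 m and horizontal distance between obj_blue and pad_b below 0.012 m and z of obj_blue in the frame of pad_b between -0.002 and 0.006 m and horizontal distance between obj_black and pad_a below 0.012 m and z of obj_black in the frame of pad_a between -0.002 and 0.006 m)) and angle between each of obj_red, obj_yellow, obj_blue, obj_black's own z axis and vertical below 0.1 rad and linear speed of each of obj_red, obj_yellow, obj_blue, obj_black below 0.02 m/s and angular speed of each of obj_red, obj_yellow, obj_blue, obj_black below 0.2 rad/s); the robot touches nothing.
It fails at once if an objective falls over (tilts more than 0.8 rad) (angle between any of obj_red, obj_yellow, obj_blue, obj_black's own z axis and vertical above 0.8 rad).
It fails at once if an objective is dropped (moves faster than 0.6 m/s while the fingers do not touch it, a fall of about 2 cm) ((linear speed of obj_red above 0.6 m/s and contact force between obj_red and the fingers below 0.05 N) or (linear speed of obj_yellow above 0.6 m/s and contact force between obj_yellow and the fingers below 0.05 N) or (linear speed of obj_blue above 0.6 m/s and contact force between obj_blue and the fingers below 0.05 N) or (linear speed of obj_black above 0.6 m/s and contact force between obj_black and the fingers below 0.05 N)).
It also fails if it takes over 93 s, if anything falls off the work surface, if the arm or the gripper's body presses on something with over 40 N, if the wrist force passes 120 N, or if a joint passes its speed limit or range.

## Working session

There is one attempt and no reset: what is moved stays moved. The work goes in short steps, Python scripts to look and compute and a tool call to move; the robot and the scene stay as the last step left them, time stands still between calls to the robot, and variables do not carry over. Pictures are saved under pics/ and viewed, at most 14 in all, crops included, and the job is handed in when it is done.

Besides the shell and the picture viewer there is one more tool, called after ">>>" as name(argument=value, ...) on one line, values as JSON. carry_out: Moves the arm, as the interface text tells. Its arguments: {"type":"object","properties":{"deltas":{"type":"array","items":{"type":"number"}},"force":{"type":"number"}},"required":["deltas"]}

```bash
mkdir -p pics; python3 - <<'E'
from cell import env
import cv2,numpy as np
for n in ("top","scene"):
    c=env.capture(n); cv2.imwrite(f"pics/{n}0.png",c["image"][:,:,::-1]); np.savez(f"{n}0.npz",**c)
    print(n,c["K"].tolist(),c["D"],c["T"].round(3).tolist())
s=env.sense(); print(s, env.pinch_z)
E
```

```text
top [[393.5398459737135, 0.0, 317.94197224078505], [0.0, 393.5398459737135, 196.51185513364265], [0.0, 0.0, 1.0]] [-0.09047525  0.          0.          0.          0.        ] [[-0.025, -0.988, 0.153, 0.414], [-1.0, 0.022, -0.017, 0.012], [0.013, -0.154, -0.988, 0.908], [0.0, 0.0, 0.0, 1.0]]
scene [[480.6297809081121, 0.0, 323.16867433528586], [0.0, 480.6297809081121, 201.64605647490333], [0.0, 0.0, 1.0]] [-0.1149189  0.         0.         0.         0.       ] [[0.3, 0.756, -0.582, 1.101], [0.954, -0.244, 0.175, -0.158], [-0.01, -0.608, -0.794, 0.776], [0.0, 0.0, 0.0, 1.0]]
{'t': 0.1, 'joint_positions': array([ 1.17339657e+00,  3.51186513e-01,  1.65237276e+00, -3.75493914e-05,
        1.13910085e+00, -8.46119874e-02]), 'qvel': array([-0.00039239, -0.0009769 , -0.00170747,  0.00121067, -0.00015476,
       -0.00106023]), 'joint_efforts': array([-4.60492026e-05, -4.98028886e+01, -2.85705310e+01,  7.00543541e-02,
        2.38398666e-02, -4.66005270e-05]), 'eef_pos': array([0.16909528, 0.52298593, 0.18254819]), 'orientation': array([-1.10835646e-04,  1.55749330e-01,  9.87796467e-01, -5.22375651e-04]), 'ft_force': array([-0.48793649,  0.35771225, -0.64156699]), 'torque': array([ 0.00981556, -0.07399325,  0.01844669]), 'grasp_force': 0.0, 'opening': 0.09302106224597703} -0.0188
```

View pics/top0.png

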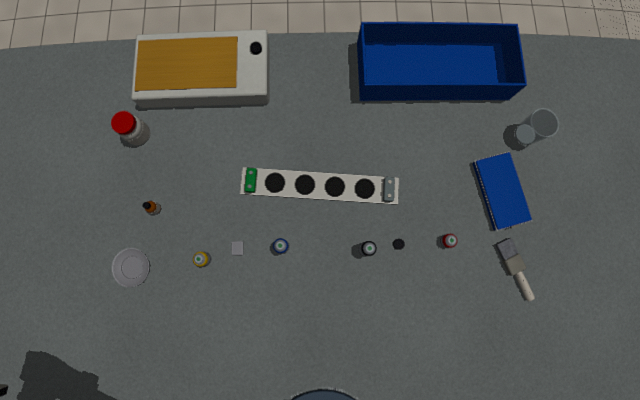

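View pics/scene0.png

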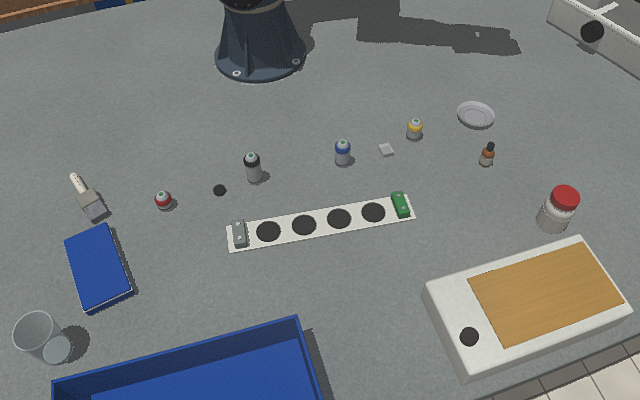

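The top view shows the green block at left (250,180) and the pads at about (275,182), (305,184), (335,186) and (365,188). The objectives are yellow (201,259), blue (281,246), black (369,248) and red (450,240). The scene view agrees: green is at the robot's left, so red goes on pad_a, yellow on b, blue on c and black on d.

```bash
cat > h.py <<'E'
import cv2,numpy as np
def ray(c,uv,z):
    p=cv2.undistortPoints(np.array([[uv]],float),c["K"],c["D"])[0,0]
    d=c["T"][:3,:3]@np.r_[p,1]; o=c["T"][:3,3]
    return (o+d*(z-o[2])/d[2])[:2]
def blob(m,uv,r=18):
    """centroid of mask within r px of uv"""
    q=np.zeros(m.shape,np.uint8); cv2.circle(q,uv,r,1,-1)
    M=cv2.moments((q*(m>0)).astype(np.uint8),True)
    return (M["m10"]/max(M["m00"],1),M["m01"]/max(M["m00"],1)),M["m00"]
def masks(c):
    h=cv2.cvtColor(c["image"],cv2.COLOR_RGB2HSV); H,S,V=cv2.split(h)
    return dict(red=((H<8)|(H>172))&(S>120)&(V>40),yellow=(H>15)&(H<35)&(S>120)&(V>40),
      blue=(H>105)&(H<130)&(S>120)&(V>40),black=V<45,green=(H>45)&(H<85)&(S>100)&(V>40))
E
python3 - <<'E'
import numpy as np,cv2
from h import *
G={"top":dict(red=(450,240),yellow=(201,259),blue=(281,246),black=(369,248),p=[(275,182),(305,184),(335,186),(365,188)]),
"scene":dict(red=(163,198),yellow=(415,124),blue=(343,146),black=(252,157),p=[(373,212),(339,218),(304,225),(268,231)])}
for n in G:
    c=dict(np.load(n+"0.npz")); m=masks(c); g=G[n]
    for k,H in dict(red=.034,yellow=.046,blue=.058,black=.070).items():
        uv,a=blob(m[k],g[k],11); print(n,k,np.round(uv,1),a,(ray(c,uv,H)*1000).round(1))
    P=[]
    for u in g["p"]:
        uv,a=blob(m["black"],u,14); P.append(ray(c,uv,.007)*1000); print(n,"pad",np.round(uv,1),a,P[-1].round(1))
    d=P[0]-P[3]; print(np.linalg.norm(d),np.degrees(np.arctan2(-d[0],d[1])))
E
```

```text
top red [446.4 241. ] 65.0 [ 442.1 -288.8]
top yellow [201.2 259.2] 81.0 [415.4 254.8]
top blue [280.9 245.5] 63.0 [441.4  79.5]
top black [365.6 248.6] 88.0 [ 429.9 -100.9]
top pad [274.5 182.2] 290.0 [589.8  96.8]
top pad [304.4 184.2] 287.0 [583.6  27.3]
top pad [334.4 186.2] 292.0 [577.2 -42.5]
top pad [364.2 188.2] 288.0 [ 571.1 -111.9]
209.48135034951602 -5.123242102894654
scene red [163.  201.2] 80.0 [ 458.7 -295.7]
scene yellow [414.1 127.3] 74.0 [431.9 252.9]
scene blue [341.5 149.6] 64.0 [457.6  76.6]
scene black [250.  161.2] 23.0 [ 442.1 -110.3]
scene pad [368.2 217. ] 6.0 [600.6  84.4]
scene pad [335.  225.3] 3.0 [599.5  16.1]
scene pad [296.6 229.2] 5.0 [585.4 -57.4]
scene pad [263.5 238.2] 10.0 [ 586.1 -123.3]
208.26379939224648 -3.995673685543011
```

>>> carry_out(deltas=[1, 0, 0, 0, 0, 0, 7, 1, 0, 0, 0, 0, 0, 7, 1, 0, 0, 0, 0, 0, 7, 1, 0, 0, 0, 0, 0, 7, 1, 0, 0, 0, 0, 0, 7])

```text
t: 0.52
eef_pos: [0.1691, 0.5231, 0.1827]
orientation: [0.0, 0.448, 0.894, -0.0]
ft_force: [0.1, 0.3, -1.3]
opening: 0.0934
grasp_force: 0.0
```

>>> carry_out(deltas=[1, 0, 0, 0, 0, 0, 7, 1, 0, 0, 0, 0, 0, 7, 1, 0, 0, 0, 0, 0, 7, 1, 0, 0, 0, 0, 0, 7, 1, 0, 0, 0, 0, 0, 7])

```text
t: 0.93
eef_pos: [0.1691, 0.5231, 0.1827]
orientation: [0.0, 0.696, 0.718, -0.0]
ft_force: [0.3, -0.6, 1.1]
opening: 0.0931
grasp_force: 0.0
```

>>> carry_out(deltas=[1, 0, 0, 0, 0, 0, 2.1, 1, -2.5, 2.5, 0, 0, 0, 0, 1, -2.5, 2.5, 0, 0, 0, 0, 1, -2.5, 2.5, 0, 0, 0, 0, 1, -2.5, 2.5, 0, 0, 0, 0])

```text
t: 1.35
eef_pos: [0.2698, 0.4219, 0.1828]
orientation: [0.0, 0.707, 0.707, -0.0]
ft_force: [0.9, 0.1, -0.2]
opening: 0.0929
grasp_force: 0.0
```

>>> carry_out(deltas=[1, -2.5, 2.5, 0, 0, 0, 0, 1, -2.5, 2.5, 0, 0, 0, 0, 1, -2.5, 2.5, 0, 0, 0, 0, 1, -2.5, 2.5, 0, 0, 0, 0, 1, 0, 0, 0, 0, 0, 0])

```text
t: 1.77
eef_pos: [0.3722, 0.3198, 0.1829]
orientation: [0.001, 0.709, 0.706, -0.0]
ft_force: [-0.6, 0.0, 0.7]
opening: 0.0932
grasp_force: 0.0
```

```bash
python3 - <<'E'
from cell import env
import cv2,numpy as np
c=env.capture("wrist"); cv2.imwrite("pics/w0.png",c["image"][:,:,::-1]); np.savez("w0.npz",**c)
print(c["T"].round(3).tolist()); s=env.sense(); print(s["t"],s["eef_pos"],s["orientation"],s["joint_positions"].round(2))
E
```

```text
[[1.0, -0.003, -0.0, 0.371], [-0.003, -0.97, -0.243, 0.386], [0.001, 0.243, -0.97, 0.383], [0.0, 0.0, 0.0, 1.0]]
1.8167 [0.37061129 0.32143186 0.18282709] [ 6.07183012e-05  7.08610796e-01  7.05599522e-01 -2.24493969e-04] [ 0.62  0.24  1.8  -0.    1.1   0.62]
```

View pics/w0.png

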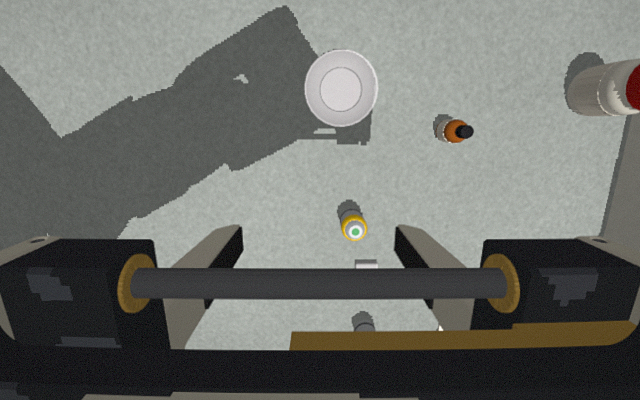

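The wrist view shows the yellow ring round its nose at (354,230). The dish and bottles stand well clear.

```bash
cat >> h.py <<'E'
def obj(c,k,uv,h,r=30):
    m=masks(c)[k]; q=np.zeros(m.shape,np.uint8); cv2.circle(q,uv,r,1,-1); m=(q*m).astype(np.uint8)
    n,l,st,ce=cv2.connectedComponentsWithStats(m); i=1+np.argmax(st[1:,4]); b=st[i]
    pts=cv2.findNonZero((l==i).astype(np.uint8)); (x,y),rr=cv2.minEnclosingCircle(pts)
    print(k,"circle",round(x,1),round(y,1),round(rr,1),(ray(c,(x,y),h-.011)*1000).round(1),"bbox",b,
      "glass",end=" ")
    H,S,V=cv2.split(cv2.cvtColor(c["image"],cv2.COLOR_RGB2HSV))
    q[:]=0; cv2.circle(q,(int(x),int(y)),int(rr*.6),1,-1)
    M=cv2.moments((q*((H>60)&(H<100)&(S>60))).astype(np.uint8),True)
    if M["m00"]: g=(M["m10"]/M["m00"],M["m01"]/M["m00"]); print(np.round(g,1),M["m00"],(ray(c,g,h)*1000).round(1))
E
python3 -c "
from h import *
obj(dict(np.load('w0.npz')),'yellow',(354,229),.052)"
```

```text
yellow circle 353.8 227.3 13.1 [414.9 262.9] bbox [341 215  26  26 225] glass [354.7 231. ] 32.0 [414.7 262.2]
```

>>> carry_out(deltas=[1, -2.1, 1.5, 2, 0, 0, 0, 1, -2.1, 1.5, 2, 0, 0, 0, 1, -2.1, 1.5, 2, 0, 0, 0, 1, 0, 0, 0, 0, 0, 0, 1, 0, 0, 0, 0, 0, 0])

```text
t: 2.23
eef_pos: [0.4134, 0.26, 0.1222]
orientation: [-0.0, 0.708, 0.707, -0.001]
ft_force: [0.3, -0.0, 0.7]
opening: 0.0931
grasp_force: 0.0
```

```bash
python3 - <<'E'
from cell import env
import cv2,numpy as np
from h import *
c=env.capture("wrist"); cv2.imwrite("pics/w1.png",c["image"][:,:,::-1]); np.savez("w1.npz",**c)
s=env.sense(); print(s["t"],s["eef_pos"],s["orientation"])
p=c["T"]; q=np.linalg.inv(p)@np.r_[.415,.26,.052,1]; uv=cv2.projectPoints(q[None,:3],np.zeros(3),np.zeros(3),c["K"],c["D"])[0].ravel().astype(int).tolist();print(uv)
obj(c,'yellow',uv,.052,50)
E
```

```text
2.2833 [0.41362911 0.26081621 0.12303724] [-2.34775598e-04  7.07304272e-01  7.06909152e-01 -2.49324240e-04]
[321, 196]
yellow circle 322.1 192.2 16.5 [415.5 262.1] bbox [306 176  32  33 331] glass [322.  195.8] 69.0 [415.3 261.1]
```

View pics/w1.png

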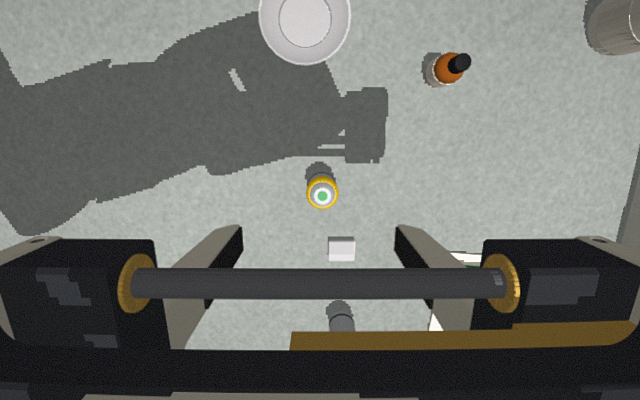

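The yellow objective at (322,196) lies midway between the fingertips. I lower and grip it.

>>> carry_out(deltas=[1, 0, 0.2, 2.8, 0, 0, 0, 1, 0, 0, 2.8, 0, 0, 0, 1, 0, 0, 2.8, 0, 0, 0, 1, 0, 0, 2.8, 0, 0, 0, 1, 0, 0, 0, 0, 0, 0], force=15)

```text
t: 2.7
eef_pos: [0.4134, 0.2604, 0.0079]
orientation: [-0.001, 0.707, 0.708, -0.003]
ft_force: [-1.0, -0.7, -1.4]
opening: 0.0929
grasp_force: 0.0
```

>>> carry_out(deltas=[0, 0, 0, 0, 0, 0, 0, 0, 0, 0, 0, 0, 0, 0, -0.2, 0, 0, 0, 0, 0, 0, -0.3, 0, 0, 0, 0, 0, 0, -0.4, 0, 0, 0, 0, 0, 0])

```text
t: 3.12
eef_pos: [0.4167, 0.2606, 0.0122]
orientation: [0.0, 0.707, 0.707, 0.001]
ft_force: [-0.1, -0.3, 0.1]
opening: 0.0644
grasp_force: 0.0
```

>>> carry_out(deltas=[-0.5, 0, 0, 0, 0, 0, 0, -0.6, 0, 0, 0, 0, 0, 0, -0.7, 0, 0, 0, 0, 0, 0, -0.7, 0, 0, 0, 0, 0, 0, -0.7, 0, 0, 0, 0, 0, 0])

```text
t: 3.53
eef_pos: [0.4161, 0.2602, 0.011]
orientation: [-0.0, 0.707, 0.707, -0.0]
ft_force: [0.2, -0.8, -0.1]
opening: 0.0313
grasp_force: 0.0
```

>>> carry_out(deltas=[-1, 0, 0, 0, 0, 0, 0, -1, 0, 0, 0, 0, 0, 0, -1, 0, 0, 0, 0, 0, 0, -1, 0, 0, 0, 0, 0, 0, -1, 0, 0, 0, 0, 0, 0])

```text
t: 3.95
eef_pos: [0.4163, 0.2603, 0.0111]
orientation: [0.0, 0.707, 0.707, 0.0]
ft_force: [0.9, 0.3, 0.4]
opening: 0.0213
grasp_force: 12.4
```

```bash
python3 - <<'E'
from cell import env
s=env.sense(); print(s["t"],s["eef_pos"],s["opening"],s["grasp_force"])
E
```

```text
3.95 [0.41625092 0.26025258 0.01106952] 0.021282702021167922 12.373268766095862
```

The opening of 21 mm doesn't match a 32 mm barrel, so I look.

```bash
python3 - <<'E'
from cell import env
import cv2,numpy as np
c=env.capture("wrist"); s=env.capture("scene")
np.savez("w2.npz",**c)
a=c["image"][100:400,160:480]; b=cv2.resize(s["image"][80:180,360:480],None,fx=3,fy=3)
cv2.imwrite("pics/w2.png",np.hstack([a,b])[:,:,::-1]); print(env.sense()["opening"])
E
```

```text
0.021523765120850063
```

View pics/w2.png

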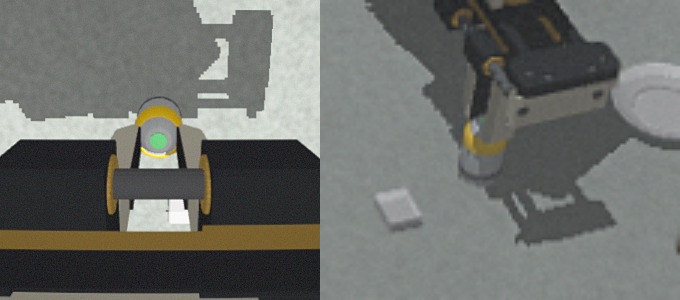

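The nose sits at about (318,240) full-frame, forward (+y) of the fingers: only the pad edges grip it. I measure it where it is.

```bash
python3 - <<'E'
from h import *
c=dict(np.load("w2.npz"))
H,S,V=cv2.split(cv2.cvtColor(c["image"],cv2.COLOR_RGB2HSV))
m=((H>60)&(H<100)&(S>60)); uv,a=blob(m,(318,240),14); print(uv,a,ray(c,uv,.052),c["range_z"][int(uv[1]),int(uv[0])],c["K"][0,0])
def proj(p):
    q=np.linalg.inv(c["T"])@np.r_[p,1]; return cv2.projectPoints(q[None,:3],np.zeros(3),np.zeros(3),c["K"],c["D"])[0].ravel().round(1),q[2]
print(proj([.4163,.2603,.052]),proj([.4163,.2603,.011]), c["T"].round(3).tolist())
for x,y in ((318,232),(318,240),(318,248)):
    p=cv2.undistortPoints(np.array([[[x,y]]],float),c["K"],c["D"])[0,0]; z=c["range_z"][y,x]; print((c["T"]@np.r_[p*z,z,1]).round(4))
E
```

```text
(318.0, 240.30555555555554) 216.0 [0.41453129 0.26133006] 0.1710558 290.2407253398589
(array([321. , 241.9]), np.float64(0.17048213250576894)) (array([320.5, 220. ]), np.float64(0.21026647882419072)) [[1.0, 0.0, 0.0, 0.415], [0.0, -0.97, -0.242, 0.327], [0.0, 0.242, -0.97, 0.211], [0.0, 0.0, 0.0, 1.0]]
[0.4145 0.266  0.0507 1.    ]
[0.4145 0.2612 0.0512 1.    ]
[0.4145 0.2562 0.0514 1.    ]
```

By measurement the nose is at (414.5, 261.2), within 2 mm of the TCP. It is centred, and the fingers in the picture only look offset because of perspective. I test with a small lift.

>>> carry_out(deltas=[-1, 0, 0, -0.5, 0, 0, 0, -1, 0, 0, -0.5, 0, 0, 0, -1, 0, 0, -0.5, 0, 0, 0, -1, 0, 0, 0, 0, 0, 0, -1, 0, 0, 0, 0, 0, 0], force=20)

```text
t: 4.47
eef_pos: [0.4163, 0.2603, 0.0264]
orientation: [0.0, 0.707, 0.707, 0.0]
ft_force: [-0.3, 0.2, 0.2]
opening: 0.0005
grasp_force: 0.0
```

```bash
python3 - <<'E'
from cell import env
import cv2,numpy as np
c=env.capture("wrist"); s=env.capture("scene"); np.savez("w3.npz",**c); np.savez("s3.npz",**s)
a=c["image"][100:400,160:480]; b=cv2.resize(s["image"][80:180,360:480],None,fx=3,fy=3)
cv2.imwrite("pics/w3.png",np.hstack([a,b])[:,:,::-1]); q=env.sense(); print(q["opening"],q["grasp_force"],q["eef_pos"])
from h import *
H,S,V=cv2.split(cv2.cvtColor(c["image"],cv2.COLOR_RGB2HSV))
m=((H>60)&(H<100)&(S>60)); uv,k=blob(m,(318,240),20); print(uv,k)
for x,y in ((318,232),(318,240),(318,248)):
    p=cv2.undistortPoints(np.array([[[x,y]]],float),c["K"],c["D"])[0,0]; z=c["range_z"][y,x]; print((c["T"]@np.r_[p*z,z,1]).round(4))
E
```

```text
0.00036194946736787793 0.0 [0.41598536 0.26016156 0.02599   ]
(318.12280701754383, 231.89473684210526) 57.0
[0.4145 0.2681 0.0716 1.    ]
[0.4145 0.2679 0.0829 1.    ]
[0.4145 0.2676 0.0926 1.    ]
```

View pics/w3.png

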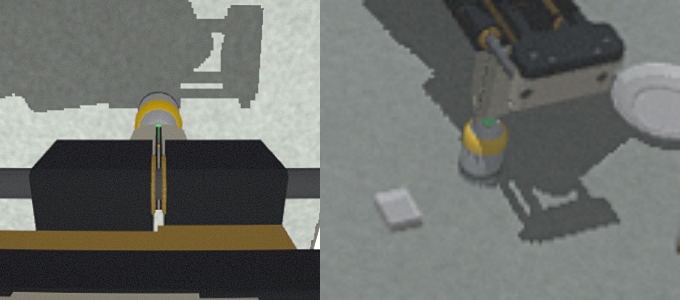

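The grip slid off, but the objective is still standing. I back up and measure again.

>>> carry_out(deltas=[-1, 0, 0, -2.5, 0, 0, 0, -1, 0, 0, -2.5, 0, 0, 0, -1, 0, 0, -3, 0, 0, 0, 1, 0, 0, -3, 0, 0, 0, 1, 0, 0, 0, 0, 0, 0])

```text
t: 4.98
eef_pos: [0.4183, 0.2614, 0.1408]
orientation: [0.001, 0.707, 0.707, 0.003]
ft_force: [0.3, 0.5, 0.8]
opening: 0.0094
grasp_force: 0.0
```

```bash
python3 - <<'E'
from cell import env
import cv2,numpy as np
from h import *
c=env.capture("wrist"); t=env.capture("top"); s=env.capture("scene"); q=env.sense(); print(q["eef_pos"],q["opening"],c["T"][:3,3])
obj(c,"yellow",(322,196),.052,60)
H,S,V=cv2.split(cv2.cvtColor(s["image"],cv2.COLOR_RGB2HSV))
for z,uv in ((.052,(415,120)),):
    m=((H>60)&(H<100)&(S>60)); u,k=blob(m,uv,12); print("scene glass",u,k,ray(s,u,z))
b=cv2.resize(s["image"][60:180,340:500],None,fx=2.5,fy=2.5); d=cv2.resize(t["image"][210:310,130:260],(400,300))
cv2.imwrite("pics/w4.png",np.hstack([b,d])[:,:,::-1]); cv2.imwrite("pics/w4full.png",c["image"][:,:,::-1]); np.savez("s4.npz",**s); np.savez("w4.npz",**c); np.savez("t4.npz",**t)
E
```

```text
[0.41570859 0.26000448 0.13535473] 0.021242168838513195 [0.41541522 0.32707842 0.34110954]
yellow circle 315.4 189.8 15.4 [414.4 262.3] bbox [301 175  30  31 281] glass [315.3 192.7] 60.0 [414.4 261.6]
scene glass (415.3333333333333, 119.88888888888889) 9.0 [0.41669958 0.2618951 ]
```

View pics/w4.png

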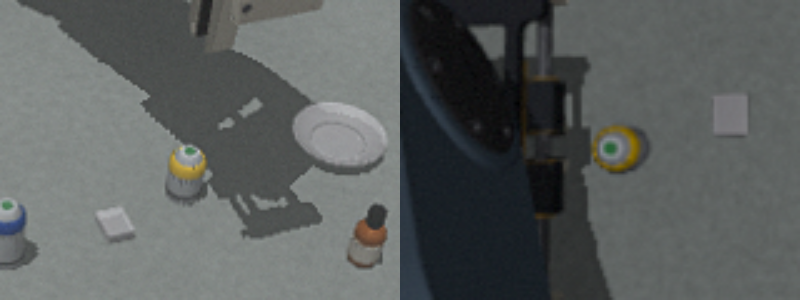

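```bash
python3 - <<'E'
from h import *
for f,x0,x1,y0,y1 in (("s4.npz",405,440,40,84),("w4.npz",200,440,215,300)):
    c=dict(np.load(f)); v,u=np.mgrid[y0:y1,x0:x1]; uv=np.stack([u.ravel(),v.ravel()],1).astype(float)[:,None]
    p=cv2.undistortPoints(uv,c["K"],c["D"])[:,0]; z=c["range_z"][y0:y1,x0:x1].ravel()
    P=(np.c_[p*z[:,None],z]@c["T"][:3,:3].T+c["T"][:3,3])
    k=(z>0)&(P[:,2]>.09)&(P[:,2]<.2)&(abs(P[:,0]-.415)<.05)&(abs(P[:,1]-.26)<.04)
    i=np.argsort(P[k][:,2]); Q=P[k][i]; print(f,k.sum()); print(np.c_[Q,uv[k][i][:,0]][:400:20].round(3))
E
```

```text
s4.npz 202
[[4.06e-01 2.62e-01 1.71e-01 4.21e+02 7.30e+01]
 [4.07e-01 2.52e-01 1.76e-01 4.17e+02 7.20e+01]
 [4.10e-01 2.54e-01 1.81e-01 4.19e+02 7.10e+01]
 [4.42e-01 2.61e-01 1.83e-01 4.29e+02 7.90e+01]
 [4.10e-01 2.53e-01 1.86e-01 4.19e+02 6.90e+01]
 [4.06e-01 2.50e-01 1.89e-01 4.17e+02 6.70e+01]
 [4.41e-01 2.59e-01 1.91e-01 4.29e+02 7.60e+01]
 [4.05e-01 2.50e-01 1.93e-01 4.17e+02 6.50e+01]
 [4.08e-01 2.59e-01 1.95e-01 4.22e+02 6.40e+01]
 [4.02e-01 2.51e-01 1.98e-01 4.17e+02 6.20e+01]
 [4.06e-01 2.55e-01 2.00e-01 4.20e+02 6.20e+01]]
w4.npz 783
[[4.12e-01 2.69e-01 1.74e-01 3.10e+02 2.26e+02]
 [4.09e-01 2.70e-01 1.76e-01 3.06e+02 2.25e+02]
 [4.07e-01 2.70e-01 1.78e-01 3.02e+02 2.25e+02]
 [4.05e-01 2.70e-01 1.78e-01 2.99e+02 2.26e+02]
 [4.26e-01 2.70e-01 1.79e-01 3.35e+02 2.26e+02]
 [4.27e-01 2.70e-01 1.81e-01 3.37e+02 2.27e+02]
 [4.10e-01 2.71e-01 1.82e-01 3.07e+02 2.27e+02]
 [4.22e-01 2.69e-01 1.82e-01 3.27e+02 2.30e+02]
 [4.01e-01 2.71e-01 1.83e-01 2.91e+02 2.28e+02]
 [4.32e-01 2.71e-01 1.84e-01 3.45e+02 2.28e+02]
 [4.02e-01 2.70e-01 1.84e-01 2.93e+02 2.29e+02]
 [4.35e-01 2.70e-01 1.85e-01 3.51e+02 2.30e+02]
 [4.24e-01 2.70e-01 1.86e-01 3.32e+02 2.30e+02]
 [4.32e-01 2.70e-01 1.86e-01 3.46e+02 2.30e+02]
 [4.04e-01 2.70e-01 1.87e-01 2.96e+02 2.31e+02]
 [4.06e-01 2.70e-01 1.88e-01 2.99e+02 2.31e+02]
 [4.11e-01 2.69e-01 1.88e-01 3.08e+02 2.34e+02]
 [4.30e-01 2.70e-01 1.89e-01 3.42e+02 2.32e+02]
 [4.12e-01 2.68e-01 1.89e-01 3.10e+02 2.36e+02]
 [4.21e-01 2.67e-01 1.89e-01 3.27e+02 2.38e+02]]
```

View pics/w4full.png

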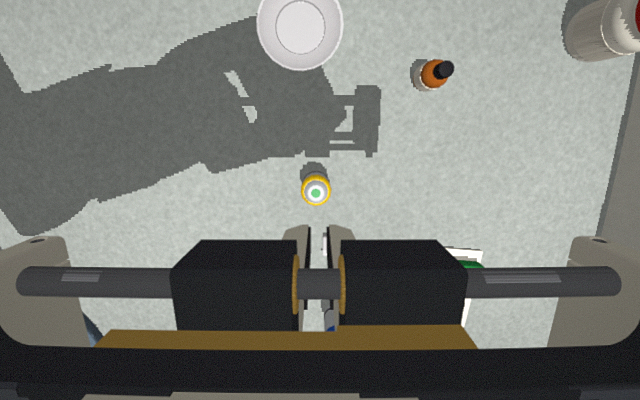

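The depth data shows the real fingertips at z≈0.171 while the reported TCP z is 0.135. The tips sit about 36 mm short of the stated TCP, so the fingers had closed on the cone (21 mm across at 48 mm up, which fits). I check the offset and the body height once in the same data.

```bash
python3 - <<'E'
from h import *
for f,e in (("w1.npz",(.4136,.2608,.1230)),("w4.npz",(.4157,.26,.1354)),("w3.npz",(.416,.2602,.026))):
    c=dict(np.load(f)); v,u=np.mgrid[0:400,0:640]; uv=np.stack([u.ravel(),v.ravel()],1).astype(float)[:,None]
    p=cv2.undistortPoints(uv,c["K"],c["D"])[:,0]; z=c["range_z"].ravel()
    P=(np.c_[p*z[:,None],z]@c["T"][:3,:3].T+c["T"][:3,3])-e
    im=c["image"].reshape(-1,3)
    ok=(z>0)&(z<.35)&(P[:,2]>.02-.0*e[2])&(abs(P[:,1])<.08)&(P[:,2]<.3)
    for lo in np.arange(.02,.16,.01):
        k=ok&(P[:,2]>=lo)&(P[:,2]<lo+.01)
        if k.sum()>3: print(f,round(lo,3),k.sum(),"x",P[k,0].min().round(3),P[k,0].max().round(3),"y",P[k,1].min().round(3),P[k,1].max().round(3))
E
```

```text
w1.npz 0.03 280 x -0.059 0.057 y -0.009 0.009
w1.npz 0.04 582 x -0.063 0.059 y -0.009 0.009
w1.npz 0.05 723 x -0.063 0.06 y -0.009 0.009
w1.npz 0.06 789 x -0.063 0.06 y -0.006 0.009
w1.npz 0.07 841 x -0.064 0.061 y -0.001 0.009
w1.npz 0.08 741 x -0.065 0.061 y -0.009 0.009
w1.npz 0.09 385 x -0.05 0.048 y -0.011 0.0
w1.npz 0.1 841 x -0.05 0.047 y -0.012 0.007
w1.npz 0.11 1447 x -0.087 0.084 y -0.011 0.034
w1.npz 0.12 5557 x -0.088 0.085 y -0.005 0.035
w1.npz 0.13 20770 x -0.087 0.084 y 0.004 0.035
w1.npz 0.14 21823 x -0.08 0.077 y 0.013 0.035
w1.npz 0.15 23376 x -0.068 0.065 y 0.017 0.028
w4.npz 0.03 8 x -0.009 0.011 y 0.009 0.01
w4.npz 0.04 223 x -0.018 0.019 y 0.008 0.011
w4.npz 0.05 410 x -0.019 0.021 y -0.006 0.011
w4.npz 0.06 259 x -0.019 0.02 y 0.006 0.011
w4.npz 0.07 239 x -0.01 0.011 y -0.002 0.011
w4.npz 0.08 207 x -0.009 0.01 y 0.005 0.011
w4.npz 0.09 138 x -0.007 0.009 y -0.008 0.01
w4.npz 0.1 93 x -0.006 0.007 y -0.009 0.003
w4.npz 0.11 115 x -0.006 0.007 y -0.009 0.01
w4.npz 0.12 3452 x -0.086 0.086 y -0.005 0.037
w4.npz 0.13 12857 x -0.085 0.086 y -0.0 0.037
w4.npz 0.14 29912 x -0.08 0.083 y 0.009 0.037
w4.npz 0.15 15390 x -0.067 0.067 y 0.021 0.029
w4.npz 0.16 14645 x -0.062 0.064 y 0.018 0.028
w3.npz 0.02 314 x -0.012 0.01 y 0.003 0.013
w3.npz 0.03 91 x -0.013 0.01 y 0.007 0.009
w3.npz 0.04 299 x -0.016 0.013 y 0.007 0.01
w3.npz 0.05 325 x -0.016 0.014 y 0.007 0.01
w3.npz 0.06 101 x -0.004 0.002 y 0.007 0.01
w3.npz 0.07 102 x -0.004 0.001 y 0.001 0.01
w3.npz 0.08 29 x -0.002 -0.0 y 0.007 0.008
w3.npz 0.09 40 x -0.002 -0.0 y -0.008 -0.003
w3.npz 0.1 27 x -0.003 0.001 y -0.01 -0.004
w3.npz 0.11 329 x -0.082 0.079 y -0.006 0.034
w3.npz 0.12 7065 x -0.088 0.084 y -0.005 0.036
w3.npz 0.13 21530 x -0.087 0.084 y 0.004 0.036
w3.npz 0.14 22673 x -0.081 0.079 y 0.013 0.036
w3.npz 0.15 23769 x -0.068 0.065 y 0.018 0.029
w3.npz 0.16 446 x -0.061 0.057 y 0.018 0.022
```

The whole gripper is shifted by about the same amount: its body begins at +0.12 instead of the stated +0.084. Real TCP z is therefore reported z + 0.036. I place short to tall, so red comes first and each neighbour is shorter than the one being placed.

>>> carry_out(deltas=[1, -3.9, 0.3, 0.3, 0, 0, 0, 1, -3.9, 0.3, 0.3, 0, 0, 0, 1, -3.9, 0.3, 0.3, 0, 0, 0, 1, -3.9, 0.3, 0.3, 0, 0, 0, 1, -3.9, 0.3, 0.3, 0, 0, 0])

```text
t: 5.55
eef_pos: [0.4298, 0.0635, 0.1195]
orientation: [-0.001, 0.707, 0.707, -0.001]
ft_force: [0.6, 0.5, 0.1]
opening: 0.0547
grasp_force: 0.0
```

>>> carry_out(deltas=[1, -3.9, 0.3, 0.3, 0, 0, 0, 1, -3.9, 0.3, 0.3, 0, 0, 0, 1, -3.9, 0.3, 0.3, 0, 0, 0, 1, -3.9, 0.3, 0.3, 0, 0, 0, 1, -3.9, 0.3, 0.3, 0, 0, 0])

```text
t: 5.97
eef_pos: [0.4448, -0.1315, 0.1044]
orientation: [-0.001, 0.707, 0.707, -0.001]
ft_force: [0.4, 0.2, -0.1]
opening: 0.0876
grasp_force: 0.0
```

>>> carry_out(deltas=[1, -3.9, 0, 0.3, 0, 0, 0, 1, -3.9, 0, 0.2, 0, 0, 0, 1, -3.9, 0, 0, 0, 0, 0, 1, -3.9, 0, 0, 0, 0, 0, 1, 0, 0, 0, 0, 0, 0])

```text
t: 6.38
eef_pos: [0.4451, -0.2909, 0.0993]
orientation: [-0.0, 0.709, 0.706, -0.0]
ft_force: [0.7, 0.3, -0.8]
opening: 0.0934
grasp_force: 0.0
```

```bash
cat >> h.py <<'E'
def look(env,k,h,gx,gy,save=None,zoff=0):
    c=env.capture("wrist"); s=env.sense(); print("t",round(s["t"],2),"eef",s["eef_pos"].round(4),"op",s["opening"].round(4),"gf",s["grasp_force"])
    q=np.linalg.inv(c["T"])@np.r_[gx,gy,h,1]
    uv=cv2.projectPoints(q[None,:3],np.zeros(3),np.zeros(3),c["K"],c["D"])[0].ravel().astype(int).tolist()
    if save: cv2.imwrite("pics/"+save,c["image"][:,:,::-1])
    obj(c,k,uv,h,60)
E
python3 -c "
from cell import env
from h import *
look(env,'red',.040,.447,-.291,'r0.png')"
```

```text
Traceback (most recent call last):
  File "h.py", line 26, in look
    c=env.capture("wrist"); s=env.sense(); print("t",round(s["t"],2),"eef",s["eef_pos"].round(4),"op",s["opening"].round(4),"gf",s["grasp_force"])
                                                                                                      ^^^^^^^^^^^^^^^^^^
AttributeError: 'float' object has no attribute 'round'
```

```bash
sed -i 's/s\["opening"\].round(4)/round(s["opening"],4)/' h.py
python3 -c "
from cell import env
from h import *
look(env,'red',.040,.447,-.291,'r0.png')"
```

```text
t 6.48 eef [ 0.4448 -0.2861  0.0992] op 0.0929 gf 0.0
red circle 317.2 205.6 16.7 [ 442.1 -296.5] bbox [301 189  33  34 317] glass [317.2 209.7] 77.0 [ 442.1 -297.4]
```

View pics/r0.png

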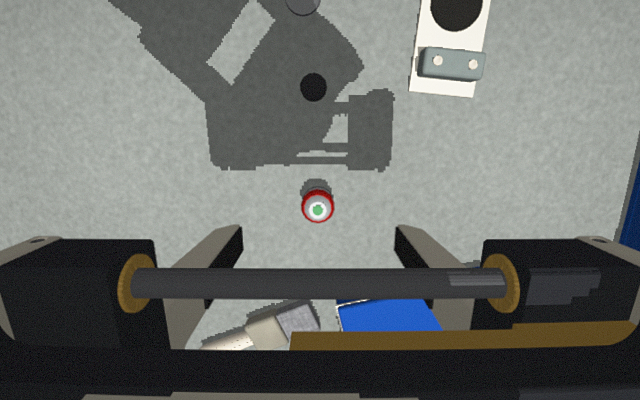

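The red ring and nose are at (317,208), with the brush and notebook well aside. I lower over it.

>>> carry_out(deltas=[1, -1.1, -0.3, 3, 0, 0, 0, 1, 0, 0, 3, 0, 0, 0, 1, 0, 0, 3, 0, 0, 0, 1, 0, 0, 2.5, 0, 0, 0, 1, 0, 0, 0.4, 0, 0, 0])

```text
t: 6.9
eef_pos: [0.4404, -0.2934, -0.0223]
orientation: [-0.004, 0.707, 0.707, -0.0]
ft_force: [-0.5, 0.3, -1.4]
opening: 0.0928
grasp_force: 0.0
```

>>> carry_out(deltas=[1, 0, 0, 0.4, 0, 0, 0, 1, 0, 0, 0.4, 0, 0, 0, 0, 0, 0, 0, 0, 0, 0, 0, 0, 0, 0, 0, 0, 0, -0.2, 0, 0, 0, 0, 0, 0])

```text
t: 7.32
eef_pos: [0.4435, -0.2971, -0.0249]
orientation: [0.001, 0.707, 0.707, 0.0]
ft_force: [0.2, -0.2, -0.2]
opening: 0.0776
grasp_force: 0.0
```

>>> carry_out(deltas=[-0.4, 0, 0, 0, 0, 0, 0, -0.6, 0, 0, 0, 0, 0, 0, -1, 0, 0, 0, 0, 0, 0, -1, 0, 0, 0, 0, 0, 0, -1, 0, 0, 0, 0, 0, 0])

```text
t: 7.73
eef_pos: [0.4429, -0.2968, -0.0259]
orientation: [0.0, 0.707, 0.707, 0.0]
ft_force: [0.5, -0.4, -0.4]
opening: 0.0444
grasp_force: 0.0
```

>>> carry_out(deltas=[-1, 0, 0, 0, 0, 0, 0, -1, 0, 0, 0, 0, 0, 0, -1, 0, 0, 0, 0, 0, 0])

```text
t: 7.98
eef_pos: [0.4429, -0.2968, -0.026]
orientation: [-0.0, 0.707, 0.707, -0.0]
ft_force: [-0.9, -0.3, 0.5]
opening: 0.0311
grasp_force: 20.0
```

The grip is at 31 mm but sits at the top of the barrel. I reopen slightly and go 5 mm lower for a firmer hold.

>>> carry_out(deltas=[0, 0, 0, 0, 0, 0, 0, 0, 0, 0, 0, 0, 0, 0, 0, 0, 0, 0, 0, 0, 0, 0, 0, 0, 0.3, 0, 0, 0, 0, 0, 0, 0.2, 0, 0, 0])

```text
t: 8.4
eef_pos: [0.4429, -0.2968, -0.0312]
orientation: [0.0, 0.707, 0.707, 0.0]
ft_force: [-0.1, -0.0, -0.5]
opening: 0.0468
grasp_force: 0.0
```

>>> carry_out(deltas=[0, 0, 0, 0, 0, 0, 0, -1, 0, 0, 0, 0, 0, 0, -1, 0, 0, 0, 0, 0, 0, -1, 0, 0, 0, 0, 0, 0, -1, 0, 0, 0, 0, 0, 0])

```text
t: 8.82
eef_pos: [0.4429, -0.2968, -0.031]
orientation: [-0.0, 0.707, 0.707, -0.0]
ft_force: [1.0, 0.1, 0.7]
opening: 0.0314
grasp_force: 20.0
```

>>> carry_out(deltas=[-1, 0, 0, 0, 0, 0, 0, -1, 0, 0, 0, 0, 0, 0, -1, 0, 0, 0, 0, 0, 0])

```text
t: 9.07
eef_pos: [0.4429, -0.2968, -0.0309]
orientation: [0.0, 0.707, 0.707, -0.0]
ft_force: [-1.0, 1.0, 0.2]
opening: 0.0313
grasp_force: 20.0
```

>>> carry_out(deltas=[-1, 0, 0, -0.5, 0, 0, 0, -1, 0, 0, -0.5, 0, 0, 0, -1, 0, 0, 0, 0, 0, 0])

```text
t: 9.32
eef_pos: [0.4434, -0.2972, -0.0199]
orientation: [0.001, 0.707, 0.707, 0.0]
ft_force: [-0.2, -1.2, -0.3]
opening: 0.0313
grasp_force: 20.0
```

Red is held. I lift it and carry it towards pad_a.

>>> carry_out(deltas=[-1, 0, 0, -1.5, 0, 0, 0, -1, 0, 0, -2.5, 0, 0, 0, -1, 2, 0.7, -1.5, 0, 0, 0, -1, 3, 1.1, 0, 0, 0, 0, -1, 3, 1.1, 0, 0, 0, 0])

```text
t: 9.73
eef_pos: [0.4727, -0.2166, 0.0353]
orientation: [0.001, 0.708, 0.706, 0.0]
ft_force: [0.5, -0.6, -0.5]
opening: 0.0314
grasp_force: 20.0
```

>>> carry_out(deltas=[-1, 3.5, 1.3, 0, 0, 0, 0, -1, 3.5, 1.3, 0, 0, 0, 0, -1, 3.5, 1.3, 0, 0, 0, 0, -1, 3.5, 1.3, 0, 0, 0, 0, -1, 3.5, 1.3, 0, 0, 0, 0])

```text
t: 10.15
eef_pos: [0.5374, -0.04, 0.0344]
orientation: [0.0, 0.707, 0.707, 0.0]
ft_force: [-0.0, 0.2, -0.6]
opening: 0.0311
grasp_force: 20.0
```

>>> carry_out(deltas=[-1, 3.5, 1.3, 0, 0, 0, 0, -1, 3, 1.3, 0, 0, 0, 0, -1, 2.5, 1.3, 0, 0, 0, 0, -1, 1, 1.3, 0, 0, 0, 0, -1, 0, 0, 0, 0, 0, 0])

```text
t: 10.57
eef_pos: [0.5909, 0.0605, 0.0344]
orientation: [0.001, 0.706, 0.708, 0.001]
ft_force: [-0.0, 0.1, -1.4]
opening: 0.0314
grasp_force: 20.0
```

```bash
python3 - <<'E'
from cell import env
from h import *
c=env.capture("wrist"); s=env.sense(); print(s["t"],s["eef_pos"],s["opening"],s["grasp_force"]); np.savez("w5.npz",**c)
cv2.imwrite("pics/p0.png",c["image"][:,:,::-1])
def proj(p):
    q=np.linalg.inv(c["T"])@np.r_[p,1]; return cv2.projectPoints(q[None,:3],np.zeros(3),np.zeros(3),c["K"],c["D"])[0].ravel().round(1)
for p in ([.590,.097,.007],[.5836,.0273,.007],[.595,.152,.025]): print(proj(p))
E
```

```text
10.6167 [0.58955415 0.05912154 0.0340562 ] 0.03132195081326755 19.999957399842287
[319.2 164.9]
[311.3 247.3]
[327.  88.]
```

View pics/p0.png

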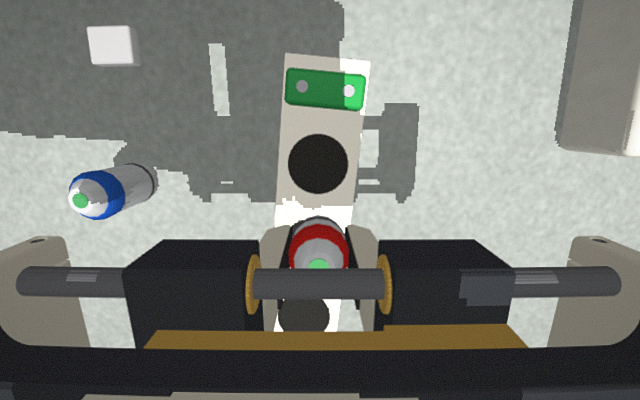

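Pad_a's centre is at (317,164) against a predicted (319,165), so the top-view pad positions hold to about 1 mm. The green block is at (325,89). I set red down.

>>> carry_out(deltas=[-1, 2, 0, 0, 0, 0, 0, -1, 1.85, 0, 1, 0, 0, 0, -1, 0, 0, 2, 0, 0, 0, -1, 0, 0, 1.6, 0, 0, 0, -1, 0, 0, 0.4, 0, 0, 0])

```text
t: 11.03
eef_pos: [0.587, 0.0958, -0.0181]
orientation: [-0.001, 0.707, 0.707, -0.002]
ft_force: [-0.2, -0.0, -1.3]
opening: 0.0317
grasp_force: 20.0
```

>>> carry_out(deltas=[-1, 0, 0, 0.3, 0, 0, 0, -1, 0, 0, 0.2, 0, 0, 0, -1, 0, 0, 0.1, 0, 0, 0, -1, 0, 0, 0, 0, 0, 0, -1, 0, 0, 0, 0, 0, 0])

```text
t: 11.45
eef_pos: [0.5894, 0.0965, -0.0213]
orientation: [0.0, 0.707, 0.707, 0.0]
ft_force: [0.7, 1.0, -0.8]
opening: 0.0314
grasp_force: 20.0
```

```bash
python3 -c "
from cell import env
s=env.sense();print(s['t'],s['eef_pos'],s['ft_force'],s['grasp_force'])"
```

```text
11.45 [ 0.58941973  0.09653395 -0.02132801] [ 0.66527988  1.02495821 -0.82724964] 19.999874618456488
```

>>> carry_out(deltas=[-1, 0.1, 0, 0.1, 0, 0, 0, -1, 0, 0, 0.1, 0, 0, 0, -1, 0, 0, 0.05, 0, 0, 0, -1, 0, 0, 0, 0, 0, 0, -1, 0, 0, 0, 0, 0, 0])

```text
t: 11.87
eef_pos: [0.5892, 0.0978, -0.024]
orientation: [0.0, 0.707, 0.707, 0.0]
ft_force: [-2.2, -0.1, 4.7]
opening: 0.0316
grasp_force: 20.0
```

>>> carry_out(deltas=[-0.3, 0, 0, 0, 0, 0, 0, -0.25, 0, 0, 0, 0, 0, 0, -0.2, 0, 0, 0, 0, 0, 0, 0, 0, 0, 0, 0, 0, 0, 0.5, 0, 0, 0, 0, 0, 0])

```text
t: 12.28
eef_pos: [0.589, 0.0976, -0.0246]
orientation: [-0.0, 0.707, 0.707, -0.0]
ft_force: [0.8, -0.6, -0.5]
opening: 0.0462
grasp_force: 0.0
```

>>> carry_out(deltas=[1, 0, 0, 0, 0, 0, 0, 1, 0, 0, 0, 0, 0, 0, 1, 0, 0, 0, 0, 0, 0, 1, 0, 0, -1.5, 0, 0, 0, 1, 0, 0, -3, 0, 0, 0])

```text
t: 12.7
eef_pos: [0.5868, 0.0974, 0.0181]
orientation: [-0.002, 0.707, 0.707, -0.002]
ft_force: [-1.6, -0.0, -0.3]
opening: 0.079
grasp_force: 0.0
```

>>> carry_out(deltas=[1, 0, 0, -4, 0, 0, 0, 1, 0, 0, -4, 0, 0, 0, 1, 0, 0, -1, 0, 0, 0, 1, 0, 0, 0, 0, 0, 0, 1, 0, 0, 0, 0, 0, 0])

```text
t: 13.12
eef_pos: [0.5889, 0.0976, 0.1103]
orientation: [0.0, 0.707, 0.707, 0.0]
ft_force: [0.1, -0.3, -1.0]
opening: 0.0928
grasp_force: 0.0
```

```bash
python3 -c "
from cell import env
from h import *
look(env,'red',.047,.590,.097,'r1.png')"
```

```text
t 13.17 eef [0.5883 0.0976 0.1092] op 0.0929 gf 0.0
red circle 318.7 195.6 17.0 [587.8  98. ] bbox [302 180  34  33 333] glass [318.4 199.6] 77.0 [587.5  96.8]
```

View pics/r1.png

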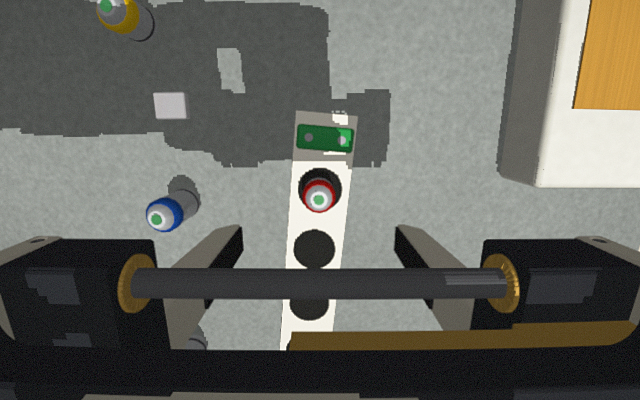

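Red stands upright on pad_a at (319,197), about 2 mm from centre. Next is yellow, known to be at (415.5, 261).

>>> carry_out(deltas=[1, 2.7, -2.8, 0, 0, 0, 0, 1, 2.7, -2.8, 0, 0, 0, 0, 1, 2.8, -2.9, 0, 0, 0, 0, 1, 2.8, -2.9, 0, 0, 0, 0, 1, 2.7, -2.9, 0, 0, 0, 0])

```text
t: 13.58
eef_pos: [0.4436, 0.2352, 0.1086]
orientation: [-0.001, 0.707, 0.707, -0.002]
ft_force: [0.7, 0.9, 0.6]
opening: 0.0929
grasp_force: 0.0
```

>>> carry_out(deltas=[1, 2.7, -2.9, 0, 0, 0, 0, 1, 0, 0, 0, 0, 0, 0, 1, 0, 0, 2, 0, 0, 0, 1, 0, 0, 0, 0, 0, 0, 1, 0, 0, 0, 0, 0, 0])

```text
t: 14.0
eef_pos: [0.4161, 0.261, 0.089]
orientation: [-0.001, 0.707, 0.707, -0.002]
ft_force: [1.1, -0.4, 0.2]
opening: 0.0933
grasp_force: 0.0
```

```bash
python3 -c "
from cell import env
from h import *
look(env,'yellow',.052,.415,.261)"
```

```text
t 14.05 eef [0.4168 0.2611 0.0898] op 0.093 gf 0.0
yellow circle 318.6 201.2 18.5 [414.7 262.5] bbox [301 183  36  37 420] glass [318.2 205.6] 91.0 [414.4 261.5]
```

>>> carry_out(deltas=[1, 0, -0.1, 3, 0, 0, 0, 1, 0, 0, 3, 0, 0, 0, 1, 0, 0, 3, 0, 0, 0, 1, 0, 0, 1.5, 0, 0, 0, 1, 0, 0, 0.7, 0, 0, 0])

```text
t: 14.47
eef_pos: [0.4154, 0.2607, -0.0234]
orientation: [-0.001, 0.708, 0.707, -0.002]
ft_force: [-0.4, -0.2, -0.0]
opening: 0.0931
grasp_force: 0.0
```

>>> carry_out(deltas=[0.5, 0, 0, 0, 0, 0, 0, 0, 0, 0, 0, 0, 0, 0, 0, 0, 0, 0, 0, 0, 0, -0.2, 0, 0, 0, 0, 0, 0, -0.4, 0, 0, 0, 0, 0, 0])

```text
t: 14.88
eef_pos: [0.4167, 0.262, -0.0206]
orientation: [0.0, 0.707, 0.707, 0.001]
ft_force: [0.4, -0.8, -0.5]
opening: 0.0645
grasp_force: 0.0
```

>>> carry_out(deltas=[-1, 0, 0, 0, 0, 0, 0, -1, 0, 0, 0, 0, 0, 0, -1, 0, 0, 0, 0, 0, 0, -1, 0, 0, 0, 0, 0, 0, -1, 0, 0, 0, 0, 0, 0])

```text
t: 15.3
eef_pos: [0.4161, 0.2617, -0.0214]
orientation: [-0.0, 0.707, 0.707, 0.0]
ft_force: [-0.2, 0.5, 1.1]
opening: 0.0314
grasp_force: 20.1
```

>>> carry_out(deltas=[-1, 0, 0, 0, 0, 0, 0, -1, 0, 0, 0, 0, 0, 0, -1, 0, 0, 0, 0, 0, 0])

```text
t: 15.55
eef_pos: [0.4161, 0.2617, -0.0214]
orientation: [0.0, 0.707, 0.707, 0.0]
ft_force: [-0.9, -0.2, 1.1]
opening: 0.0314
grasp_force: 20.0
```

Yellow is gripped at 31 mm. I carry it to pad_b.

>>> carry_out(deltas=[-1, 0, 0, -1.5, 0, 0, 0, -1, 0, 0, -3, 0, 0, 0, -1, 0, 0, -2.5, 0, 0, 0, -1, -3.3, 2.4, 0, 0, 0, 0, -1, -3.3, 2.4, 0, 0, 0, 0])

```text
t: 15.97
eef_pos: [0.4649, 0.1962, 0.05]
orientation: [0.001, 0.706, 0.708, 0.001]
ft_force: [1.0, 1.1, -1.8]
opening: 0.0314
grasp_force: 20.0
```

>>> carry_out(deltas=[-1, -3.3, 2.4, 0, 0, 0, 0, -1, -3.3, 2.4, 0, 0, 0, 0, -1, -3.3, 2.4, 0, 0, 0, 0, -1, -3.3, 2.4, 0, 0, 0, 0, -1, -2.6, 2.4, 0, 0, 0, 0])

```text
t: 16.38
eef_pos: [0.5847, 0.035, 0.0484]
orientation: [-0.0, 0.708, 0.707, -0.0]
ft_force: [-0.1, 0.7, -1.1]
opening: 0.0316
grasp_force: 20.0
```

>>> carry_out(deltas=[-1, -1, 0, 0, 0, 0, 0, -1, 0, 0, 1, 0, 0, 0, -1, 0, 0, 2, 0, 0, 0, -1, 0, 0, 0, 0, 0, 0, -1, 0, 0, 0, 0, 0, 0])

```text
t: 16.8
eef_pos: [0.5824, 0.0287, 0.0174]
orientation: [-0.001, 0.707, 0.707, -0.001]
ft_force: [-0.5, 0.2, 0.0]
opening: 0.0314
grasp_force: 20.0
```

```bash
python3 -c "
from cell import env
s=env.sense();print(s['t'],s['eef_pos'],s['ft_force'],s['grasp_force'])"
```

```text
16.8 [0.5823952  0.02874432 0.01740562] [-0.47756065  0.1725038   0.01909028] 19.999960782006383
```

>>> carry_out(deltas=[-1, -0.1, 0.1, 1, 0, 0, 0, -1, 0, 0, 1, 0, 0, 0, -1, 0, 0, 0.6, 0, 0, 0, -1, 0, 0, 0.3, 0, 0, 0, -1, 0, 0, 0, 0, 0, 0])

```text
t: 17.22
eef_pos: [0.5845, 0.0268, -0.0113]
orientation: [-0.0, 0.707, 0.707, -0.0]
ft_force: [0.7, -0.4, -1.5]
opening: 0.0313
grasp_force: 20.0
```

>>> carry_out(deltas=[-1, 0, 0, 0.1, 0, 0, 0, -1, 0, 0, 0.1, 0, 0, 0, -1, 0, 0, 0, 0, 0, 0, -1, 0, 0, 0, 0, 0, 0])

```text
t: 17.55
eef_pos: [0.5852, 0.0266, -0.0122]
orientation: [0.0, 0.707, 0.707, 0.0]
ft_force: [-0.4, 0.4, -1.5]
opening: 0.0316
grasp_force: 20.0
```

>>> carry_out(deltas=[-1, 0.1, -0.1, 0.1, 0, 0, 0, -1, 0, 0, 0.1, 0, 0, 0, -1, 0, 0, 0.05, 0, 0, 0, -1, 0, 0, 0, 0, 0, 0, -1, 0, 0, 0, 0, 0, 0])

```text
t: 17.97
eef_pos: [0.584, 0.0278, -0.0144]
orientation: [-0.0, 0.707, 0.707, 0.0]
ft_force: [-2.2, 0.7, 6.1]
opening: 0.0315
grasp_force: 20.0
```

>>> carry_out(deltas=[-0.3, 0, 0, 0, 0, 0, 0, -0.25, 0, 0, 0, 0, 0, 0, -0.2, 0, 0, 0, 0, 0, 0, 0, 0, 0, 0, 0, 0, 0, 0.5, 0, 0, 0, 0, 0, 0])

```text
t: 18.38
eef_pos: [0.584, 0.0276, -0.0151]
orientation: [-0.0, 0.707, 0.707, -0.0]
ft_force: [-0.3, -0.0, -0.1]
opening: 0.0464
grasp_force: 0.0
```

>>> carry_out(deltas=[1, 0, 0, 0, 0, 0, 0, 1, 0, 0, 0, 0, 0, 0, 1, 0, 0, 0, 0, 0, 0, 1, 0, 0, -1.5, 0, 0, 0, 1, 0, 0, -3, 0, 0, 0])

```text
t: 18.8
eef_pos: [0.5818, 0.0277, 0.0277]
orientation: [-0.002, 0.707, 0.707, -0.002]
ft_force: [0.0, -0.3, -0.1]
opening: 0.079
grasp_force: 0.0
```

>>> carry_out(deltas=[1, 0, 0, -4, 0, 0, 0, 1, 0, 0, -4, 0, 0, 0, 1, 1.3, -3.5, 0, 0, 0, 0, 1, 0, 0, 0, 0, 0, 0, 1, 0, 0, 0, 0, 0, 0])

```text
t: 19.22
eef_pos: [0.5483, 0.041, 0.1107]
orientation: [0.0, 0.707, 0.707, 0.0]
ft_force: [0.4, 0.5, -0.4]
opening: 0.0929
grasp_force: 0.0
```

```bash
python3 -c "
from cell import env
from h import *
look(env,'yellow',.059,.584,.027)
look(env,'blue',.064,.444,.08)"
```

```text
t 19.27 eef [0.5492 0.0407 0.1104] op 0.0929 gf 0.0
yellow circle 355.1 211.1 17.4 [581.7  29.2] bbox [338 195  35  34 382] glass [357.  216.1] 77.0 [582.1  27.6]
t 19.32 eef [0.5496 0.0405 0.1101] op 0.0932 gf 0.0
blue circle 199.5 153.9 19.4 [442.5  83. ] bbox [181 136  38  36 406] glass [193.3 155.8] 95.0 [441.5  82.6]
```

Yellow stands on pad_b, within 1 mm or so. Next is blue at about (442.5, 82.5).

>>> carry_out(deltas=[1, 1.4, -3.5, 0, 0, 0, 0, 1, 1.4, -3.5, 0, 0, 0, 0, 1, 1.4, -3.6, 0, 0, 0, 0, 1, 0, 0, 2, 0, 0, 0, 1, 0, 0, 0, 0, 0, 0])

```text
t: 19.73
eef_pos: [0.4416, 0.0829, 0.0882]
orientation: [-0.001, 0.707, 0.707, -0.001]
ft_force: [1.0, -0.2, -0.5]
opening: 0.0927
grasp_force: 0.0
```

```bash
python3 -c "
from cell import env
from h import *
look(env,'blue',.064,.4425,.0825)"
```

```text
t 19.78 eef [0.443  0.0826 0.0893] op 0.0932 gf 0.0
blue circle 318.8 205.6 19.1 [440.4  84. ] bbox [301 187  37  38 392] glass [318.9 210.6] 98.0 [440.5  82.9]
```

>>> carry_out(deltas=[1, 0, -0.1, 3, 0, 0, 0, 1, 0, 0, 3, 0, 0, 0, 1, 0, 0, 2.5, 0, 0, 0, 1, 0, 0, 1.3, 0, 0, 0, 1, 0, 0, 0.6, 0, 0, 0])

```text
t: 20.2
eef_pos: [0.4427, 0.0822, -0.0157]
orientation: [-0.001, 0.708, 0.707, -0.001]
ft_force: [0.4, -0.3, 0.2]
opening: 0.0925
grasp_force: 0.0
```

>>> carry_out(deltas=[0.5, 0, 0, 0, 0, 0, 0, 0, 0, 0, 0, 0, 0, 0, 0, 0, 0, 0, 0, 0, 0, -0.2, 0, 0, 0, 0, 0, 0, -0.4, 0, 0, 0, 0, 0, 0])

```text
t: 20.62
eef_pos: [0.4427, 0.0827, -0.0132]
orientation: [0.0, 0.707, 0.707, 0.001]
ft_force: [0.4, -0.2, 1.3]
opening: 0.0645
grasp_force: 0.0
```

>>> carry_out(deltas=[-1, 0, 0, 0, 0, 0, 0, -1, 0, 0, 0, 0, 0, 0, -1, 0, 0, 0, 0, 0, 0, -1, 0, 0, 0, 0, 0, 0, -1, 0, 0, 0, 0, 0, 0])

```text
t: 21.03
eef_pos: [0.442, 0.0827, -0.0139]
orientation: [0.0, 0.707, 0.707, 0.0]
ft_force: [0.9, -0.2, 1.1]
opening: 0.0317
grasp_force: 20.1
```

>>> carry_out(deltas=[-1, 0, 0, 0, 0, 0, 0, -1, 0, 0, 0, 0, 0, 0, -1, 0, 0, 0, 0, 0, 0])

```text
t: 21.28
eef_pos: [0.4421, 0.0827, -0.0139]
orientation: [-0.0, 0.707, 0.707, -0.0]
ft_force: [-0.1, -0.4, 1.3]
opening: 0.0315
grasp_force: 20.0
```

Blue is gripped. I carry it to pad_c.

>>> carry_out(deltas=[-1, 0, 0, -1.5, 0, 0, 0, -1, 0, 0, -3.5, 0, 0, 0, -1, 0, 0, -3, 0, 0, 0, -1, -3.1, 3.3, 0, 0, 0, 0, -1, -3.2, 3.4, 0, 0, 0, 0])

```text
t: 21.7
eef_pos: [0.504, 0.0256, 0.0682]
orientation: [0.001, 0.706, 0.708, 0.001]
ft_force: [0.5, 1.0, -1.5]
opening: 0.0314
grasp_force: 20.0
```

>>> carry_out(deltas=[-1, -3.1, 3.4, 0, 0, 0, 0, -1, -3.1, 3.4, 0, 0, 0, 0, -1, 0, 0, 1.5, 0, 0, 0, -1, 0, 0, 3, 0, 0, 0, -1, 0, 0, 0, 0, 0, 0])

```text
t: 22.12
eef_pos: [0.5614, -0.0307, 0.0166]
orientation: [-0.003, 0.708, 0.707, -0.002]
ft_force: [-0.3, 0.7, -2.8]
opening: 0.0316
grasp_force: 20.0
```

>>> carry_out(deltas=[-1, 0, 0, 1, 0, 0, 0, -1, 0, 0, 0.8, 0, 0, 0, -1, 0, 0, 0, 0, 0, 0, -1, 0, 0, 0, 0, 0, 0, -1, 0, 0, 0, 0, 0, 0])

```text
t: 22.53
eef_pos: [0.5648, -0.0304, 0.0039]
orientation: [0.0, 0.707, 0.707, 0.0]
ft_force: [0.5, -0.3, -1.5]
opening: 0.0317
grasp_force: 20.0
```

>>> carry_out(deltas=[-1, -0.6, 0.6, 0, 0, 0, 0, -1, -0.6, 0.6, 0, 0, 0, 0, -1, 0, 0, 0.4, 0, 0, 0, -1, 0, 0, 0.4, 0, 0, 0, -1, 0, 0, 0, 0, 0, 0])

```text
t: 22.95
eef_pos: [0.5757, -0.0426, -0.006]
orientation: [-0.001, 0.707, 0.707, -0.0]
ft_force: [0.2, 0.4, -1.2]
opening: 0.0315
grasp_force: 20.0
```

>>> carry_out(deltas=[-1, 0, 0, 0, 0, 0, 0, -1, 0, 0, 0, 0, 0, 0])

```text
t: 23.12
eef_pos: [0.5761, -0.0424, -0.0051]
orientation: [-0.0, 0.707, 0.707, -0.0]
ft_force: [0.5, 0.0, -1.0]
opening: 0.0315
grasp_force: 20.0
```

>>> carry_out(deltas=[-1, 0, 0.1, 0.1, 0, 0, 0, -1, 0, 0, 0.05, 0, 0, 0, -1, 0, 0, 0.05, 0, 0, 0, -1, 0, 0, 0, 0, 0, 0, -1, 0, 0, 0, 0, 0, 0])

```text
t: 23.53
eef_pos: [0.5774, -0.0426, -0.0069]
orientation: [0.0, 0.707, 0.707, 0.0]
ft_force: [-0.4, -0.5, -0.6]
opening: 0.0315
grasp_force: 20.0
```

>>> carry_out(deltas=[-0.3, 0, 0, 0, 0, 0, 0, -0.25, 0, 0, 0, 0, 0, 0, -0.2, 0, 0, 0, 0, 0, 0, 0, 0, 0, 0, 0, 0, 0, 0.5, 0, 0, 0, 0, 0, 0])

```text
t: 23.95
eef_pos: [0.5773, -0.0426, -0.007]
orientation: [0.0, 0.707, 0.707, 0.0]
ft_force: [-0.2, 0.0, 1.0]
opening: 0.046
grasp_force: 0.0
```

>>> carry_out(deltas=[1, 0, 0, 0, 0, 0, 0, 1, 0, 0, 0, 0, 0, 0, 1, 0, 0, 0, 0, 0, 0, 1, 0, 0, -1.5, 0, 0, 0, 1, 0, 0, -3, 0, 0, 0])

```text
t: 24.37
eef_pos: [0.5751, -0.0423, 0.0357]
orientation: [-0.002, 0.707, 0.707, -0.002]
ft_force: [0.2, -0.3, -0.1]
opening: 0.0795
grasp_force: 0.0
```

>>> carry_out(deltas=[1, 0, 0, -4, 0, 0, 0, 1, 0, 0, -4, 0, 0, 0, 1, -1.3, -3.5, 0, 0, 0, 0, 1, 0, 0, 0, 0, 0, 0, 1, 0, 0, 0, 0, 0, 0])

```text
t: 24.78
eef_pos: [0.5417, -0.0559, 0.1187]
orientation: [0.0, 0.708, 0.707, 0.0]
ft_force: [-0.2, 0.7, 0.5]
opening: 0.0928
grasp_force: 0.0
```

```bash
python3 -c "
from cell import env
from h import *
look(env,'blue',.071,.577,-.042)
look(env,'black',.076,.435,-.107,'k0.png')"
```

```text
t 24.83 eef [ 0.5425 -0.0557  0.1184] op 0.0928 gf 0.0
blue circle 356.5 184.5 17.7 [574.9 -41.4] bbox [339 168  35  35 321] glass [359.  187.9] 96.0 [575.7 -42.3]
t 24.88 eef [ 0.5428 -0.0556  0.1181] op 0.0927 gf 0.0
black circle 224.0 247.5 26.0 [ 452.  -100.7] bbox [208 227  35  42 658] glass [229.7 251. ] 43.0 [460.7 -99.2]
```

View pics/k0.png

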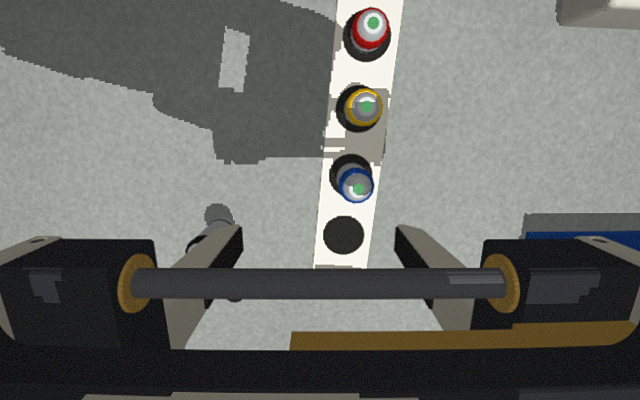

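Red, yellow and blue stand on their pads at (372,30), (362,105) and (357,185). Black is hidden behind the left finger, so I move above it.

>>> carry_out(deltas=[1, -1.6, -3.6, 0, 0, 0, 0, 1, -1.6, -3.6, 0, 0, 0, 0, 1, -1.6, -3.6, 0, 0, 0, 0, 1, 0, 0, 0, 0, 0, 0, 1, 0, 0, 0, 0, 0, 0])

```text
t: 25.3
eef_pos: [0.434, -0.104, 0.118]
orientation: [-0.0, 0.708, 0.706, 0.0]
ft_force: [0.6, -0.1, -0.1]
opening: 0.0929
grasp_force: 0.0
```

```bash
python3 -c "
from cell import env
from h import *
look(env,'black',.076,.435,-.105,'k1.png')"
```

```text
t 25.35 eef [ 0.4352 -0.1038  0.1182] op 0.0928 gf 0.0
black circle 315.0 203.5 17.5 [ 429.5 -105.9] bbox [298 186  34  35 254] glass [314.8 208. ] 85.0 [ 429.5 -106.9]
```

View pics/k1.png

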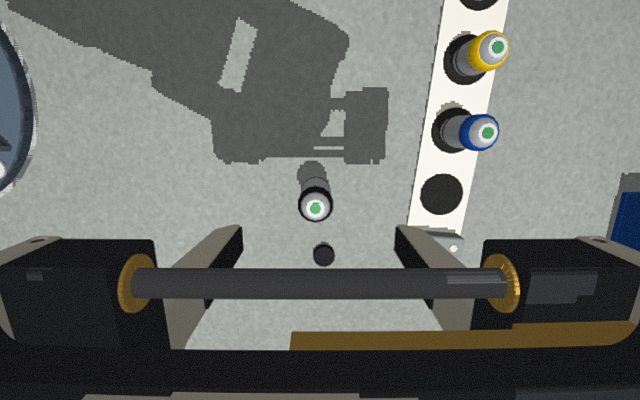

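The black ring and nose are at (315,206). The loose black disk at (323,254) is clear of the fingers.

>>> carry_out(deltas=[1, -0.3, -0.4, 1, 0, 0, 0, 1, 0, 0, 3.5, 0, 0, 0, 1, 0, 0, 3.5, 0, 0, 0, 1, 0, 0, 3, 0, 0, 0, 1, 0, 0, 1.8, 0, 0, 0])

```text
t: 25.77
eef_pos: [0.4306, -0.1058, -0.0129]
orientation: [-0.001, 0.707, 0.707, -0.0]
ft_force: [0.3, 0.3, 0.3]
opening: 0.0928
grasp_force: 0.0
```

>>> carry_out(deltas=[0.5, 0, 0, 0, 0, 0, 0, 0, 0, 0, 0, 0, 0, 0, 0, 0, 0, 0, 0, 0, 0, -0.2, 0, 0, 0, 0, 0, 0, -0.4, 0, 0, 0, 0, 0, 0])

```text
t: 26.18
eef_pos: [0.4313, -0.1068, -0.0089]
orientation: [0.001, 0.707, 0.707, 0.0]
ft_force: [0.7, -0.4, 1.1]
opening: 0.0644
grasp_force: 0.0
```

>>> carry_out(deltas=[-1, 0, 0, 0, 0, 0, 0, -1, 0, 0, 0, 0, 0, 0, -1, 0, 0, 0, 0, 0, 0, -1, 0, 0, 0, 0, 0, 0, -1, 0, 0, 0, 0, 0, 0])

```text
t: 26.6
eef_pos: [0.4303, -0.1066, -0.0099]
orientation: [0.0, 0.707, 0.707, 0.0]
ft_force: [-1.7, -0.4, 0.5]
opening: 0.0316
grasp_force: 20.0
```

>>> carry_out(deltas=[-1, 0, 0, 0, 0, 0, 0, -1, 0, 0, 0, 0, 0, 0, -1, 0, 0, 0, 0, 0, 0])

```text
t: 26.85
eef_pos: [0.4303, -0.1065, -0.0099]
orientation: [0.0, 0.707, 0.707, 0.0]
ft_force: [-0.7, 0.3, 3.2]
opening: 0.0315
grasp_force: 20.0
```

>>> carry_out(deltas=[-1, 0, 0, -1.5, 0, 0, 0, -1, 0, 0, -2.5, 0, 0, 0, -1, 0, 0, -1.5, 0, 0, 0, -1, -0.1, 2.8, 0, 0, 0, 0, -1, -0.1, 2.8, 0, 0, 0, 0])

```text
t: 27.27
eef_pos: [0.4868, -0.1086, 0.046]
orientation: [0.0, 0.707, 0.707, 0.0]
ft_force: [0.4, -0.1, -0.3]
opening: 0.0316
grasp_force: 20.0
```

>>> carry_out(deltas=[-1, -0.1, 2.8, 0, 0, 0, 0, -1, -0.1, 2.8, 0, 0, 0, 0, -1, -0.1, 2.8, 0, 0, 0, 0, -1, 0, 0, 0, 0, 0, 0, -1, 0, 0, 0, 0, 0, 0])

```text
t: 27.68
eef_pos: [0.5705, -0.1114, 0.0443]
orientation: [-0.0, 0.707, 0.707, -0.0]
ft_force: [-1.1, -0.0, -1.7]
opening: 0.0318
grasp_force: 20.0
```

>>> carry_out(deltas=[-1, 0, 0, 1, 0, 0, 0, -1, 0, 0, 1.5, 0, 0, 0, -1, 0, 0, 1.2, 0, 0, 0, -1, 0, 0, 0, 0, 0, 0, -1, 0, 0, 0, 0, 0, 0])

```text
t: 28.1
eef_pos: [0.5692, -0.1114, 0.0072]
orientation: [-0.001, 0.707, 0.707, -0.001]
ft_force: [-0.3, -0.5, -1.0]
opening: 0.0314
grasp_force: 20.0
```

>>> carry_out(deltas=[-1, 0, 0.1, 0.4, 0, 0, 0, -1, 0, 0, 0.3, 0, 0, 0, -1, 0, 0, 0, 0, 0, 0, -1, 0, 0, 0, 0, 0, 0, -1, 0, 0, 0, 0, 0, 0])

```text
t: 28.52
eef_pos: [0.5714, -0.1116, 0.0013]
orientation: [0.0, 0.707, 0.707, 0.0]
ft_force: [0.3, -0.4, -1.2]
opening: 0.0316
grasp_force: 20.0
```

>>> carry_out(deltas=[-1, 0, 0, 0.2, 0, 0, 0, -1, 0, 0, 0.1, 0, 0, 0, -1, 0, 0, 0.1, 0, 0, 0, -1, 0, 0, 0, 0, 0, 0, -1, 0, 0, 0, 0, 0, 0])

```text
t: 28.93
eef_pos: [0.5713, -0.1116, -0.0028]
orientation: [0.0, 0.707, 0.707, 0.0]
ft_force: [-0.6, -0.1, 1.0]
opening: 0.0317
grasp_force: 20.0
```

>>> carry_out(deltas=[-0.3, 0, 0, 0, 0, 0, 0, -0.25, 0, 0, 0, 0, 0, 0, -0.2, 0, 0, 0, 0, 0, 0, 0, 0, 0, 0, 0, 0, 0, 0.5, 0, 0, 0, 0, 0, 0])

```text
t: 29.35
eef_pos: [0.5713, -0.1116, -0.003]
orientation: [0.0, 0.707, 0.707, -0.0]
ft_force: [-0.4, 0.8, 0.0]
opening: 0.0461
grasp_force: 0.0
```

>>> carry_out(deltas=[1, 0, 0, 0, 0, 0, 0, 1, 0, 0, 0, 0, 0, 0, 1, 0, 0, 0, 0, 0, 0, 1, 0, 0, -1.5, 0, 0, 0, 1, 0, 0, -3, 0, 0, 0])

```text
t: 29.77
eef_pos: [0.5691, -0.111, 0.0397]
orientation: [-0.003, 0.707, 0.707, -0.001]
ft_force: [1.6, -0.6, -0.7]
opening: 0.0793
grasp_force: 0.0
```

>>> carry_out(deltas=[1, 0, 0, -4, 0, 0, 0, 1, 0, 0, -4, 0, 0, 0, 1, 0, 0, -3, 0, 0, 0, 1, 0, 0, 0, 0, 0, 0, 1, 0, 0, 0, 0, 0, 0])

```text
t: 30.18
eef_pos: [0.572, -0.1118, 0.1536]
orientation: [0.001, 0.707, 0.707, 0.001]
ft_force: [-0.8, -0.3, -0.9]
opening: 0.0931
grasp_force: 0.0
```

```bash
python3 - <<'E'
from cell import env
from h import *
look(env,'black',.083,.571,-.112)
s=env.capture("scene"); H,S,V=cv2.split(cv2.cvtColor(s["image"],cv2.COLOR_RGB2HSV)); m=(H>60)&(H<100)&(S>60)
for n,z,p in (("red",.047,(.589,.097)),("yellow",.059,(.583,.027)),("blue",.071,(.577,-.042)),("black",.083,(.571,-.112))):
    q=np.linalg.inv(s["T"])@np.r_[p,z,1]; uv=cv2.projectPoints(q[None,:3],np.zeros(3),np.zeros(3),s["K"],s["D"])[0].ravel().astype(int).tolist()
    u,k=blob(m,uv,8); print(n,uv,k,ray(s,u,z).round(4))
cv2.imwrite("pics/end.png",cv2.resize(s["image"][120:270,200:440],None,fx=3,fy=3)[:,:,::-1])
E
```

```text
t 30.23 eef [ 0.5711 -0.1115  0.1519] op 0.0932 gf 0.0
black circle 315.5 185.0 22.7 [ 568.  -102.5] bbox [299 163  36  45 440] glass [317.  192.4] 47.0 [ 569.5 -107.5]
red [373, 198] 13.0 [0.5892 0.0971]
yellow [338, 201] 18.0 [0.5839 0.0282]
blue [301, 203] 17.0 [ 0.5773 -0.0416]
black [263, 206] 16.0 [ 0.5714 -0.1119]
```

View pics/end.png

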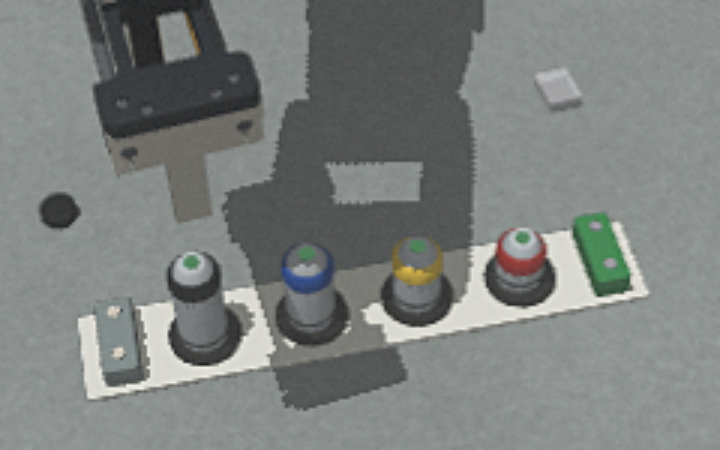

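All four stand upright and centred on their pads: red at (521,250) next to green, then yellow, blue, and black at (192,290) next to grey. The gripper is clear, so I hand in.

```bash
python3 -c "
from cell import env
print(env.close_job())"
```

```text
the job is handed in; nothing more can be done
None
```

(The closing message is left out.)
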